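# Ready the sauce-pot magazine for refilling

## Robot

A 7-joint arm with a two-finger parallel gripper is mounted at the origin on the work surface; the furniture and walls round the work are solid. World frame = base frame: x ahead of the robot, y to its left, z up, the work surface at z = 0. Lengths are in m, angles in rad, forces in N, time in s.
With the tool pointing down it reaches from about 0.4 to 0.85 m from the base axis. Payload 4.4 kg.
Tool frame: the origin (TCP) lies midway between the tips of the shut fingers; the grasp point (between the pads) lies 19 mm behind it (manip.hold_point_z is the distance from the TCP to the grasp point, in m); x points along the fingers, y is the direction in which the jaws open and shut, and the axes are right-handed (so a half turn about x gives the same grasp; the last joint's range is limited). The gripper opens to 94 mm and grips with 3 to 60 N. Pads are 16 mm wide; open, the fingers measure 119 mm over their backs; the gripper's body (75 mm by 177 mm) begins 78 mm behind the grasp point.
Start: joints at [-1.191, 0.628, 0.038, 1.517, -0.027, 0.996, -0.02], TCP at [0.28, 0.586, 0.205] pointing down, gripper open.
Joint ranges: [-3.06, 3.06], [-0.37, 2.12], [-1.25, 1.32], [0.18, 2.47], [-1.1, 4.24], [0.23, 1.98], [-2.94, 2.94]. Speed limits (rad/s): [2.57, 2.57, 3.14, 3.14, 3.14, 3.14, 3.14].

## Interface

Orientations are given as a 3x3 rotation matrix whose columns are the frame's x, y, z axes.
In Python, from bench import manip gives the robot as it stands. The module is installed in compiled form; this text tells all that it offers.
- The arm moves only by the tool apply_moves, never from a script. Its argument "moves" is a list of rows, each a list of 5 numbers: the closure in counts, from 0 (fully open) to 255 (shut), then the shift along the tool's x, y, z in m, then the turn about the tool's x in units of 8 degrees (1.0 is 8 degrees). A call has 1 to 20 rows; each row is the pose to reach, as a shift and turn from the pose commanded when the call began, along the tool's axes at that moment; what a row does not reach only later rows make up. A row lasts 1/10 s, in which the tool goes at most 50 mm and 8.59 degrees, less where a joint would pass 70% of its speed; a pose out of reach is approached as far as the arm can. A call with a gripper value outside its range is refused whole. The fingers move at their own pace and stop on an object; "newtons" is the grip in N (left out, the last holds). Time passes only in rows, so rows that repeat a pose let the fingers close. It gives the time, the measured TCP pose, the force and the opening at its end, in the units of the state.
- manip.observe(): the state, without advancing time (a new reading comes with each control period).
- manip.get_image(name): name is "scene" or "top" or "wrist"; returns a dict with "img" (420x560x3 uint8, blue, green, red), "fx", "fy", "cx", "cy" (pixels), "R" (3x3) and "t" (3): a world point X has camera coordinates R X + t; the wrist camera has in their place "T_tool_cam" (4x4, takes a point from camera to tool coordinates, whose origin is the TCP and whose axes are the tool frame's). Camera axes: x right, y down, z forward; pixel columns grow to the right and rows downward; lengths in m; the calibration is good to about 2 mm. The wrist camera is an equidistant fisheye: a pixel r from the principal point sees the ray r / f radians off the axis. A picture is of the moment at which its call begins: read the wrist's pose just before it. There is no depth.
- manip.job_done(): hands the job in, once; it reports no verdict.
The state is a dict: "clock": time; "joint_pos": joint angles; "dq": joint speeds; "tau": joint torques, N m; "ee_pos": TCP position; "ee_rot": TCP orientation; "contact_force": force on the tool from outside, world axes, zero at the start; "wrist_torque": the same for the moment, N m; "opening": opening from 0.0 (shut) to 1.0 (fully open).
Only numpy, scipy, OpenCV 4.12 (cv2) and the standard library are available. Lean on these libraries where they do the work, as an engineer would, in place of code of your own. Each camera call takes 0.05 s, during which the arm holds its last target.

## Task

Get the sauce-pot magazine ready for its next pot: swing the keeper bar shut across the outlet until it clicks home behind its ball catch, leaving the pot that is already inside standing in the channel. Then pull the spring-loaded follower back by its upright grip until its index tongue lines up with the needle of the cursor on the channel wall, and finish while holding it there: the follower springs back if let go. Leave the other things on the table undisturbed.

Things in the scene. Friction and masses are not known exactly. Their poses are not given: they have to be found in the camera images.
- pot_magazine: Fixed magazine: deck 124 (x) x 228 (y) x 8 mm, two white channel walls along y (inner faces x = +-38, 8 mm thick, y -108 to 78, tops z = 44 mm), end block at y = -122 to -108, 44 high. Origin on the table midway between the walls; +y end: open outlet with the keeper bar; -y: rear, where the follower is pulled; +x: far side from the robot. Turned 0.15 to 0.6 rad clockwise from above.
- keeper (a joint): Keeper bar's angle (rad) about its upright hinge: 0 = shut across the outlet, parallel to magazine x; grows to 1.15 as it swings out, anticlockwise from above, the knob towards magazine +y. Stays where left, moves with under 1 N. In the last 0.3 rad it rides over a sprung ball (3 to 4 N at the knob), then rests at 0 with the ball risen behind it.
- keeper_knob (a point): Upright black knob, 18 mm in diameter, at the free end of the steel keeper bar (12 x 12 mm, z 23 to 35 mm). Point on the knob's axis at z = 70 mm; the knob spans z = 44 to 88 mm. It runs on a circle of radius 108 mm about the hinge; shut it is at (+56, +88) mm in the magazine's frame.
- keeper_hinge (a point): Point on the keeper bar's upright hinge axis at z = 70 mm; at (-52, +88) mm in the magazine's frame. The hinge itself is a steel boss only 41 mm high.
- follower (a joint): Draw of the follower in m: 0 = home towards the outlet, grows to 0.080 as it is pulled straight to magazine -y. A spring always pulls it home: about 4 N at 0, growing by 0.7 N per 10 mm; it is damped.
- follower_grip (a point): Point at z = 85 mm in the follower's upright black grip: 12 mm thick along magazine y, 40 mm wide along magazine x, top at z = 100 mm, free from z = 50 mm up. At home it is at (0, -20) mm in the magazine's frame.
- follower_index (a point): Tip of the follower's steel index tongue, which lies over the far channel wall at z = 48 mm; 49 mm to magazine +x of the grip, at the same magazine y as the middle of the grip's thickness.
- cursor: Small dark steel cursor (10 x 16 x 22 mm) fixed outside the far channel wall, with an upright thin steel needle: the mark. Origin on table level under the inner side of it, at (48, -60 to -90) mm in the magazine's frame; axes parallel to the magazine's. Never moves. The follower is at the mark when index tip and needle have the same magazine y.
- cursor_needle (a point): Upper part of the cursor's needle, z = 56 mm (needle top at z = 60 mm): the mark in magazine y.
- pot_in_channel: Small open steel pot with green garnish, 70 mm in diameter, 36 mm high, standing loose on the deck (z = 8 mm) in the channel between the follower and the keeper bar. Origin at the centre of its underside.
- crimp_press: Fixed furniture, not part of the job but in the way: green bench press, 463 mm tall, base 345 mm (x) by 200 mm (y), to the right of the magazine, always at the same place; origin at the middle of its base on the table. Swing the arm round it on the robot's side, not through it.
- label_cabinet: Fixed furniture, not part of the job: wooden drawer cabinet, 221 x 220 x 168 mm high, to the left of the magazine, always at the same place, upper drawer a little open on the far side. Origin at the middle of its base on the table.
- spare_pot: Bystander: small empty steel pot, 62 mm in diameter, 30 mm high, at the far left of the table. Origin at the centre of its underside.
- sauce_pot: Bystander: small steel pot with sauce, 64 mm in diameter, 33 mm high, standing upright at the far left of the table. Origin at the centre of its underside.
Mind the look-alikes: they are no part of the job. There is more than one size of the pot_in_channel; the job needs the larger.

How it is judged:
On the way, in this order (a step that is already met when the one before it is completed fails the run):
1. the keeper bar is shut behind its catch while the follower is still home (value of joint keeper below 0.04 rad and value of joint follower below 0.012 m), for 0.2 s.
2. the gripper holds the follower with its index at the cursor's needle (y of follower_index in the frame of cursor between -0.005 and 0.005 m and contact force between the fingers and follower above 2 N and value of joint keeper below 0.04 rad), for 0.3 s.
At the end, for the whole second after the job is handed in: The fingers hold the follower (contact force over 2 N), still, with its index within 5 mm of the cursor's needle along the channel; the keeper bar is shut within 0.04 rad; the pot stands upright on the deck in the channel (all of step 2 and velocity of joint follower between -0.01 and 0.01 m/s and x of pot_in_channel in the frame of pot_magazine between -0.02 and 0.02 m and y of pot_in_channel in the frame of pot_magazine between -0.06 and 0.075 m and height (world z) of pot_in_channel below 0.02 m and angle between pot_in_channel's own z axis and vertical below 0.2 rad); the arm keeps its last pose, push and grip.
It fails at once if the pot in the channel is tipped or lifted (angle between pot_in_channel's own z axis and vertical above 0.5 rad or height (world z) of pot_in_channel above 0.04 m).
It fails at once if a bystander is pushed more than 3 cm (distance of any of spare_pot, sauce_pot from where it was at the start of the episode above 0.03 m).
It also fails if it takes over 45 s, if anything falls off the work surface, if the arm or the gripper's body presses on something with over 40 N, if the wrist force passes 120 N, or if a joint passes its speed limit or range.

## Working session

There is one attempt and no reset: what is moved stays moved. The work goes in short steps, Python scripts to look and compute and a tool call to move; the robot and the scene stay as the last step left them, time stands still between calls to the robot, and variables do not carry over. Pictures are saved under pics/ and viewed, and the job is handed in when it is done.

Besides the shell and the picture viewer there is one more tool, called as name(argument=value, ...) on one line, values as JSON. apply_moves: Moves the arm, as the interface text tells. Its arguments: {"type":"object","properties":{"moves":{"type":"array"},"newtons":{"type":"number"}},"required":["moves"]}

```bash
mkdir -p pics
python3 - <<'E'
from bench import manip
import cv2
s=manip.observe(); print(s)
for n in ["scene","top","wrist"]:
    d=manip.get_image(n); cv2.imwrite(f"pics/{n}0.png",d["img"])
    print(n,{k:v for k,v in d.items() if k!="img"})
E
```

```text
{'clock': 0.0, 'joint_pos': array([-1.19081916,  0.62934933,  0.03846747,  1.5183301 , -0.02696667,
        0.99628594, -0.01997045]), 'dq': array([-0.00048582, -0.00073604, -0.00077016, -0.00034979,  0.00241351,
        0.00150956,  0.0010692 ]), 'tau': array([ 4.27766554e-05, -5.49730146e+01,  1.14368834e+00, -1.86621630e+01,
       -5.22353989e-02,  2.38657492e-02,  1.52862544e-04]), 'ee_pos': array([0.27997113, 0.58589652, 0.20456464]), 'ee_rot': array([[-7.38748646e-04,  4.31133378e-01,  9.02287905e-01],
       [-1.70071969e-03,  9.02286305e-01, -4.31134006e-01],
       [-9.99998281e-01, -1.85303847e-03,  6.66742398e-05]]), 'contact_force': array([-0.41107728, -0.60248283, -0.61799401]), 'wrist_torque': array([-0.0926067 ,  0.02125334, -0.00634717]), 'opening': 1.0002773285440805}
scene {'fx': 522.0194057319994, 'fy': 522.0194057319994, 'cx': 278.22069327529476, 'cy': 209.36935906516527, 'R': array([[-2.83073493e-01,  9.59098201e-01, -1.95282256e-04],
       [ 8.35304320e-01,  2.46436222e-01, -4.91463002e-01],
       [-4.71313156e-01, -1.39283269e-01, -8.70898433e-01]]), 't': array([ 0.14172065, -0.40990812,  1.60807434])}
top {'fx': 425.9065505344574, 'fy': 425.9065505344574, 'cx': 282.74113499122547, 'cy': 209.61110997882875, 'R': array([[ 0.01349577, -0.99966927, -0.02189106],
       [-0.98479752, -0.00949682, -0.17344639],
       [ 0.17318113,  0.02389906, -0.98459999]]), 't': array([0.01322263, 0.51504772, 1.2895237 ])}
wrist {'fx': 325.19226210127806, 'fy': 325.19226210127806, 'cx': 285.7230229823512, 'cy': 210.6038234787489, 'T_tool_cam': array([[-1.39751245e-03, -2.81782061e-01,  9.59477419e-01,
        -1.79969007e-01],
       [ 9.99998845e-01,  1.79047485e-04,  1.50911651e-03,
        -6.39791053e-04],
       [-5.97033978e-04,  9.59478420e-01,  2.81781486e-01,
        -8.30295448e-02],
       [ 0.00000000e+00,  0.00000000e+00,  0.00000000e+00,
         1.00000000e+00]])}
```

View pics/scene0.png

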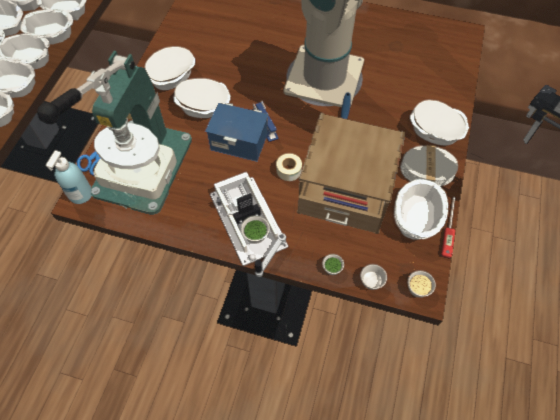

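View pics/top0.png

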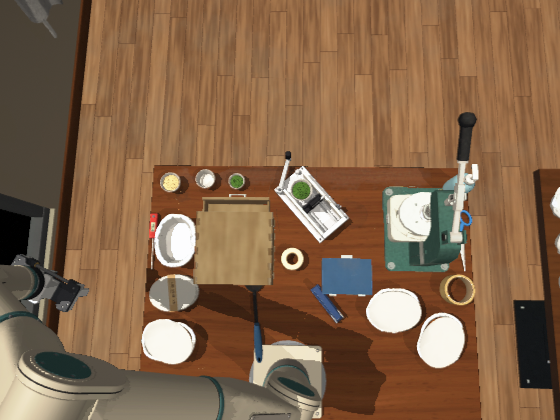

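View pics/wrist0.png

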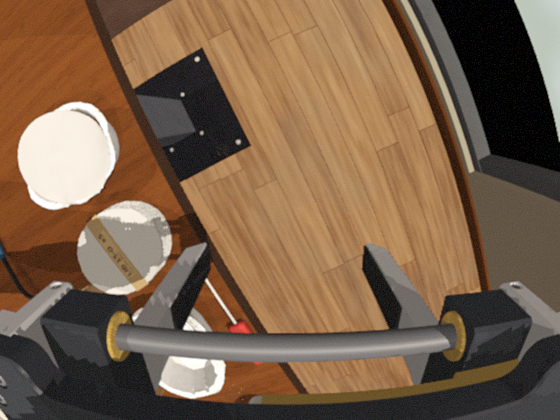

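Run:
```python
import cv2
a=cv2.imread("pics/top0.png")[140:260,260:370]; cv2.imwrite("pics/topc.png",cv2.resize(a,None,fx=5,fy=5,interpolation=cv2.INTER_CUBIC))
a=cv2.imread("pics/scene0.png")[165:285,195:305]; cv2.imwrite("pics/scenec.png",cv2.resize(a,None,fx=5,fy=5,interpolation=cv2.INTER_CUBIC))
```

```text
(no output)
```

View pics/topc.png

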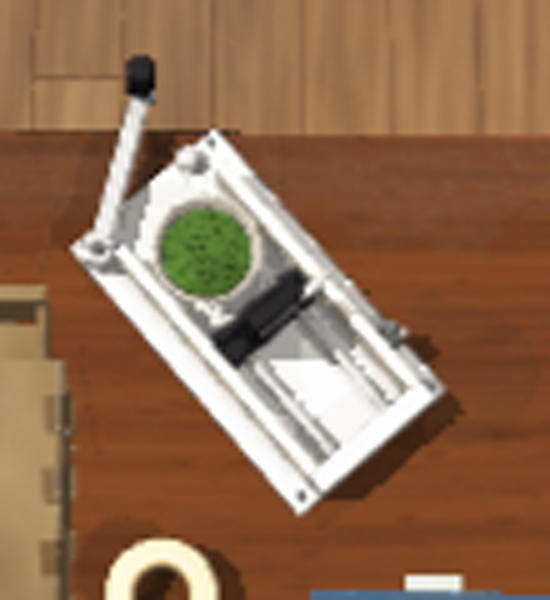

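View pics/scenec.png

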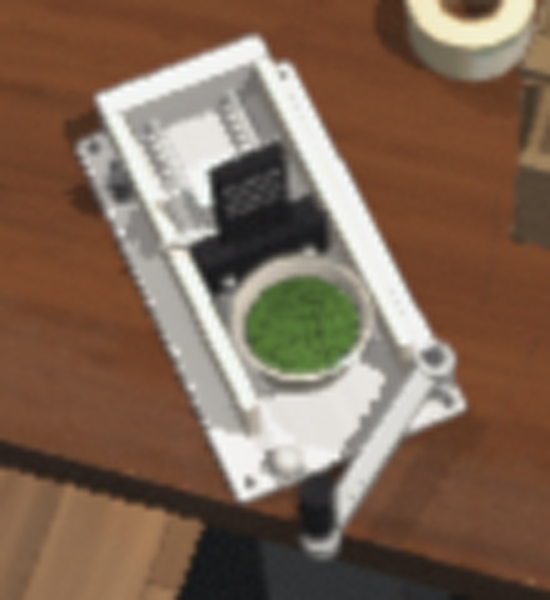

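```bash
cat > h.py <<'E'
import numpy as np, cv2
from bench import manip
from scipy.optimize import least_squares
def cam(n,img=False):
    d=manip.get_image(n); return d
def proj(d,P):
    c=np.asarray(P)@d["R"].T+d["t"]; return np.c_[d["fx"]*c[:,0]/c[:,2]+d["cx"], d["fy"]*c[:,1]/c[:,2]+d["cy"]]
def ray_plane(d,uv,z):
    r=d["R"].T@np.array([(uv[0]-d["cx"])/d["fx"],(uv[1]-d["cy"])/d["fy"],1]); o=-d["R"].T@d["t"]
    return o+r*(z-o[2])/r[2]
def tri(d1,u1,d2,u2):
    A=[]
    for d,u in((d1,u1),(d2,u2)):
        P=np.c_[d["R"],d["t"]]; x=(u[0]-d["cx"])/d["fx"]; y=(u[1]-d["cy"])/d["fy"]
        A+= [x*P[2]-P[0], y*P[2]-P[1]]
    A=np.array(A); return np.linalg.lstsq(A[:,:3],-A[:,3],rcond=None)[0]
def m2w(p,P):
    c,s=np.cos(p[2]),np.sin(p[2]); P=np.asarray(P,float)
    return np.c_[p[0]+c*P[:,0]-s*P[:,1], p[1]+s*P[:,0]+c*P[:,1], P[:,2]]
def wray(d,uv,ee,R):
    "world ray from wrist fisheye"
    x,y=uv[0]-d["cx"],uv[1]-d["cy"]; r=np.hypot(x,y); th=r/d["fx"]
    v=np.array([np.sin(th)*x/r,np.sin(th)*y/r,np.cos(th)])
    T=d["T_tool_cam"]; return ee+R@T[:3,3], R@(T[:3,:3]@v)
def wproj(d,P,ee,R):
    T=d["T_tool_cam"]; t=(np.asarray(P)-ee)@R; c=(t-T[:3,3])@T[:3,:3]
    rr=np.hypot(c[:,0],c[:,1]); th=np.arctan2(rr,c[:,2])
    return np.c_[d["cx"]+d["fx"]*th*c[:,0]/rr, d["cy"]+d["fx"]*th*c[:,1]/rr]
E
python3 - <<'E'
from h import *
T=cam("top");S=cam("scene")
t=lambda x,y:(260+x/5-.4,140+y/5-.4); s=lambda x,y:(195+x/5-.4,165+y/5-.4)
H=tri(T,t(98,248),S,s(437,357)); print("hinge",H, ray_plane(T,t(98,248),.041),ray_plane(S,s(437,357),.041))
print("knobtop",ray_plane(T,t(141,60),.088), tri(T,t(141,60),S,s(316,487)))
print("grip", tri(T,t(290,280),S,s(247,165)))
print("deck corner +x+y", tri(T,t(212,133),S,s(243,500)))
print("end corners", ray_plane(T,t(299,515),.044),ray_plane(T,t(443,388),.044),ray_plane(S,s(98,98),.044),ray_plane(S,s(262,36),.044))
# fit
mp=[((-52,88,41),t(98,248),s(437,357)),((46,-122,44),t(443,388),s(98,98)),((-46,-122,44),None,s(262,36)),((62,106,8),t(212,133),s(243,500))]
def res(p):
    r=[]
    for m,a,b in mp:
        W=m2w(p,[np.array(m)/1000])
        if a: r+=list((proj(T,W)-a)[0])
        if b: r+=list((proj(S,W)-b)[0])
    return np.array(r)
q=least_squares(res,[.75,-.05,-.4]);print(q.x,q.fun.round(1))
E
```

```text
hinge [0.58189186 0.0326259  0.0367743 ] [0.58119783 0.03140821 0.041     ] [0.58367834 0.03427036 0.041     ]
knobtop [0.69037353 0.00490581 0.088     ] [0.6886464  0.00563158 0.09275507]
grip [ 0.54507929 -0.07988863  0.11158711]
deck corner +x+y [ 0.66825665 -0.04125364  0.00175125]
end corners [ 0.41271171 -0.09542166  0.044     ] [ 0.49302172 -0.18512319  0.044     ] [ 0.49025585 -0.17739738  0.044     ] [ 0.42916288 -0.10729569  0.044     ]
[ 0.55062577 -0.06402477 -0.8464802 ] [-0.6 -0.3 -0.2 -0.7 -1.9  1.  -0.6 -0.3 -1.1 -0.4 -0.3 -1.4 -0.1  0.1]
```

Run:
```python
from h import *
T=cam("top");S=cam("scene")
for uv,z in [((272,210),.168),((272,283),.168),((195,210),.168),((384,188),.0),((384,272),.0),((467,188),0),((418,190),.2),((425,265),.4)]:
    print("top",uv,z,ray_plane(T,uv,z).round(3))
for uv,z in [((315,118),.168),((402,137),.168),((300,187),.168),((385,207),.168),((190,130),0.),((150,207),0),((97,197),0)]:
    print("scene",uv,z,ray_plane(S,uv,z).round(3))
p=np.array([.5506,-.0640,-.8465]); tgt=np.r_[m2w(p,[[.04,0,.26]])[0]]
s=manip.observe(); print(tgt,s["ee_rot"].T@(tgt-s["ee_pos"]))
print(s["ee_rot"].T@[0,0,1])
```

```text
top (272, 210) 0.168 [0.492 0.047 0.168]
top (272, 283) 0.168 [0.287 0.043 0.168]
top (195, 210) 0.168 [0.49  0.267 0.168]
top (384, 188) 0.0 [ 0.597 -0.308  0.   ]
top (384, 272) 0.0 [ 0.327 -0.301  0.   ]
top (467, 188) 0 [ 0.6   -0.576  0.   ]
top (418, 190) 0.2 [ 0.546 -0.358  0.2  ]
top (425, 265) 0.4 [ 0.331 -0.307  0.4  ]
scene (315, 118) 0.168 [0.303 0.038 0.168]
scene (402, 137) 0.168 [0.3   0.258 0.168]
scene (300, 187) 0.168 [0.511 0.056 0.168]
scene (385, 207) 0.168 [0.508 0.255 0.168]
scene (190, 130) 0.0 [ 0.311 -0.321  0.   ]
scene (150, 207) 0 [ 0.581 -0.33   0.   ]
scene (97, 197) 0 [ 0.592 -0.478  0.   ]
[ 0.57710434 -0.09395863  0.26      ] [-0.05455594 -0.48582634  0.56124512]
[-9.99999902e-01 -4.42044223e-04 -1.91234390e-05]
```

apply_moves(moves=[[0, -0.05, 0, 0, 0], [0, -0.09, 0, 0, 0], [0, -0.09, -0.036, 0.041, 1], [0, -0.09, -0.072, 0.083, 2], [0, -0.09, -0.108, 0.125, 2.87], [0, -0.09, -0.143, 0.165, 2.87], [0, -0.09, -0.18, 0.21, 2.87], [0, -0.09, -0.216, 0.25, 2.87], [0, -0.09, -0.25, 0.29, 2.87], [0, -0.09, -0.29, 0.335, 2.87], [0, -0.09, -0.325, 0.375, 2.87], [0, -0.09, -0.36, 0.415, 2.87], [0, -0.09, -0.396, 0.457, 2.87], [0, -0.08, -0.43, 0.5, 2.87], [0, -0.07, -0.46, 0.53, 2.87], [0, -0.055, -0.486, 0.561, 2.87], [0, -0.055, -0.486, 0.561, 2.87], [0, -0.055, -0.486, 0.561, 2.87], [0, -0.055, -0.486, 0.561, 2.87], [0, -0.055, -0.486, 0.561, 2.87]])

```text
clock: 2.35
ee_pos: [0.5768, -0.0923, 0.2606]
ee_rot: [[-0.0, 0.748, 0.664], [0.001, 0.664, -0.748], [-1.0, 0.001, -0.001]]
contact_force: [0.4, 0.2, -0.1]
opening: 1.0
```

Run:
```python
from h import *
s=manip.observe(); d=manip.get_image("wrist"); print(s["clock"],s["joint_pos"].round(2),s["ee_pos"],s["ee_rot"].round(3))
cv2.imwrite("pics/w1.png",d["img"]); np.savez("w1.npz",ee=s["ee_pos"],R=s["ee_rot"])
```

```text
2.35 [-0.09  0.49  0.31  1.64 -0.17  1.03  1.  ] [ 0.57676702 -0.09228404  0.26057024] [[-0.     0.748  0.664]
 [ 0.001  0.664 -0.748]
 [-1.     0.001 -0.001]]
```

View pics/w1.png

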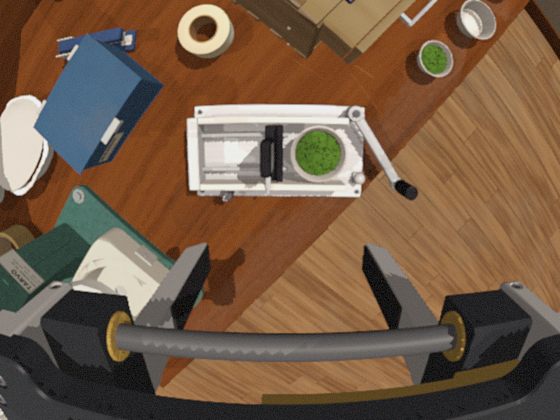

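Run:
```python
import cv2
a=cv2.imread("pics/w1.png")[90:215,180:420]; cv2.imwrite("pics/w1c.png",cv2.resize(a,None,fx=3.333,fy=4,interpolation=cv2.INTER_CUBIC)) if 0 else cv2.imwrite("pics/w1c.png",cv2.resize(a[:, :160],None,fx=5,fy=4.8,interpolation=cv2.INTER_CUBIC)); cv2.imwrite("pics/w1d.png",cv2.resize(a[:,160:],None,fx=5,fy=4.8,interpolation=cv2.INTER_CUBIC))
```

```text
(no output)
```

View pics/w1c.png

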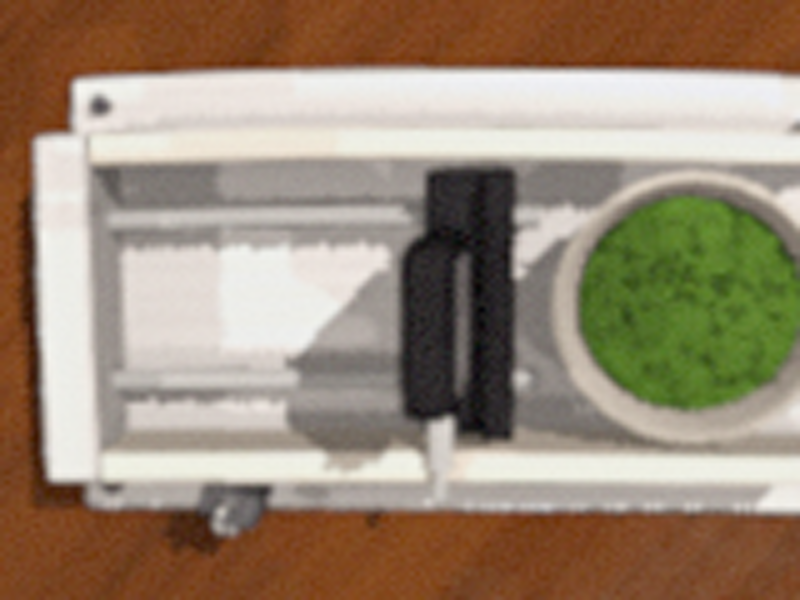

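View pics/w1d.png

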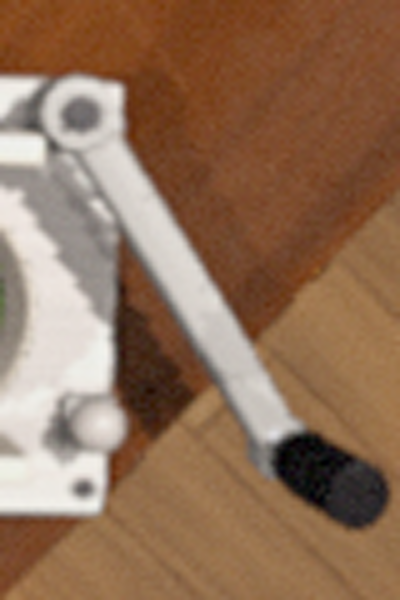

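Run:
```python
from h import *
d=manip.get_image("wrist"); w=np.load("w1.npz"); ee,R=w["ee"],w["R"]
c=lambda x,y:(180+x/5-.4,90+y/4.8-.4); e=lambda x,y:(340+x/5-.4,90+y/4.8-.4)
mp=[((-52,88,41),e(84,112)),((62,106,8),e(104,514)),((-62,106,8),e(124,82)),((-46,-122,44),c(34,133)),((46,-122,44),c(47,483)),((49,-20,48),c(438,502))]
def res(p):
    W=m2w(p[:3],[np.array(m)/1000 for m,_ in mp]); return (wproj(d,W,ee,R)-np.array([u for _,u in mp])).ravel()
q=least_squares(res,[.55,-.064,-.846],loss="soft_l1"); print(q.x,res(q.x).reshape(-1,2).round(1))
def pl(uv,z):
    o,r=wray(d,uv,ee,R); P=o+r*(z-o[2])/r[2]
    cc,ss=np.cos(q.x[2]),np.sin(q.x[2]); v=P[:2]-q.x[:2]
    return P.round(4),(cc*v[0]+ss*v[1]).round(4),(-ss*v[0]+cc*v[1]).round(4)
for n,uv,z in [("knob",e(357,495),.088),("knobbase",e(287,455),.044),("griptop",c(425,325),.1),("tongue",c(438,502),.048),("needle60",c(235,517),.06),("needle22",c(262,490),.022),("hinge",e(84,112),.041),("pot",c(690,305),.044)]: print(n,pl(uv,z))
```

```text
[ 0.54924956 -0.06408242 -0.85368775] [[-0.1  0.3]
 [-0.4  0. ]
 [-0.1  0.2]
 [-0.1  0.6]
 [ 0.2 -0.3]
 [ 0.6 -1.1]]
knob (array([0.6855, 0.0061, 0.088 ]), np.float64(0.0366), np.float64(0.1488))
knobbase (array([0.6831, 0.0049, 0.044 ]), np.float64(0.036), np.float64(0.1462))
griptop (array([ 0.5324, -0.0762,  0.1   ]), np.float64(-0.0019), np.float64(-0.0206))
tongue (array([ 0.5667, -0.1158,  0.048 ]), np.float64(0.0504), np.float64(-0.0208))
needle60 (array([ 0.5306, -0.149 ,  0.06  ]), np.float64(0.0517), np.float64(-0.0699))
needle22 (array([ 0.5322, -0.1499,  0.022 ]), np.float64(0.0534), np.float64(-0.0693))
hinge (array([0.5813, 0.0334, 0.041 ]), np.float64(-0.0524), np.float64(0.0882))
pot (array([ 0.5793, -0.0365,  0.044 ]), np.float64(-0.001), np.float64(0.0407))
```

```bash
cat >> h.py <<'E'
P0=np.array([.54925,-.06408,-.85369])
def delta(m,z):
    s=manip.observe(); W=m2w(P0,[[m[0],m[1],z]])[0]
    return (s["ee_rot"].T@(W-s["ee_pos"])).round(4)
def tcpmag():
    s=manip.observe(); c,q=np.cos(P0[2]),np.sin(P0[2]); v=s["ee_pos"]-[P0[0],P0[1],0]
    return np.array([c*v[0]+q*v[1],-q*v[0]+c*v[1],v[2]]).round(4), s["contact_force"].round(1), s["opening"], s["clock"]
E
python3 - <<'E'
from h import *
print(tcpmag()); h=np.array([-.052,.088])
for a in (.6,.45,.3,.2,.1,0,-.04): print(a,delta(h+.108*np.array([np.cos(a),np.sin(a)]),.055))
E
```

```text
(array([0.0392, 0.0026, 0.2609]), array([ 0.2, -0.1,  1. ]), 0.9994822652324341, 2.45)
0.6 [ 0.2061  0.1462 -0.0005]
0.45 [0.2061 0.1321 0.0075]
0.3 [0.206  0.117  0.0132]
0.2 [0.206  0.1065 0.0158]
0.1 [0.206  0.0958 0.0173]
0 [0.206  0.085  0.0178]
-0.04 [0.206  0.0807 0.0176]
```

Move over the knob, descend, close loosely.

apply_moves(moves=[[0, 0, 0.05, 0, 0], [0, 0, 0.1, 0, 0], [0, 0, 0.146, 0, 0], [0, 0.04, 0.146, 0, 0], [0, 0.08, 0.146, 0, 0], [0, 0.12, 0.146, 0, 0], [0, 0.16, 0.146, 0, 0], [0, 0.19, 0.146, 0, 0], [0, 0.206, 0.146, 0, 0], [0, 0.206, 0.146, 0, 0], [120, 0.206, 0.146, 0, 0], [120, 0.206, 0.146, 0, 0], [120, 0.206, 0.146, 0, 0]], newtons=8)

```text
clock: 3.75
ee_pos: [0.6875, 0.0029, 0.0564]
ee_rot: [[0.003, 0.749, 0.663], [0.0, 0.663, -0.749], [-1.0, 0.002, 0.002]]
contact_force: [-0.4, 0.4, 0.0]
opening: 0.782
```

Run:
```python
from h import *
print(tcpmag()); d=manip.get_image("wrist");cv2.imwrite("pics/w2.png",d["img"])
```

```text
(array([0.0404, 0.1482, 0.0564]), array([-0.4,  0.4,  0. ]), 0.7815700638942575, 3.75)
```

View pics/w2.png

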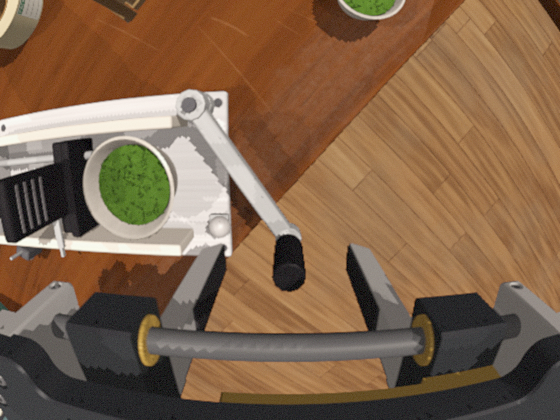

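apply_moves(moves=[[120, 0, 0, -0.003, 0], [255, 0, 0, -0.003, 0], [255, 0, 0, -0.003, 0], [255, 0, 0, -0.003, 0], [255, 0, 0, -0.003, 0], [255, 0, 0, -0.003, 0]], newtons=8)

```text
clock: 4.4
ee_pos: [0.6843, 0.005, 0.0544]
ee_rot: [[0.0, 0.749, 0.663], [-0.0, 0.663, -0.749], [-1.0, 0.0, 0.0]]
contact_force: [1.6, -0.7, -1.2]
opening: 0.228
```

Run:
```python
from h import *
print(tcpmag())
```

```text
(array([0.0367, 0.1472, 0.0544]), array([ 1.6, -0.7, -1.2]), 0.22836160619913493, 4.4)
```

apply_moves(moves=[[255, 0, -0.005, 0.003, 0], [255, 0, -0.009, 0.0057, 0], [255, 0, -0.014, 0.008, 0], [255, 0, -0.019, 0.0103, 0], [255, 0, -0.024, 0.012, 0], [255, 0, -0.029, 0.014, 0], [255, 0, -0.034, 0.0155, 0], [255, 0, -0.0395, 0.0167, 0], [255, 0, -0.045, 0.0175, 0], [255, 0, -0.05, 0.0183, 0], [255, 0, -0.056, 0.0187, 0], [255, 0, -0.061, 0.0189, 0], [255, 0, -0.064, 0.0189, 0], [255, 0, -0.066, 0.0189, 0], [255, 0, -0.066, 0.0189, 0], [255, 0, -0.066, 0.0189, 0]], newtons=12)

```text
clock: 6.0
ee_pos: [0.6527, -0.0492, 0.0549]
ee_rot: [[0.01, 0.747, 0.664], [0.003, 0.664, -0.747], [-1.0, 0.01, 0.004]]
contact_force: [15.0, 4.9, -9.2]
opening: 0.193
```

Run:
```python
from h import *
print(tcpmag()); d=manip.get_image("wrist");cv2.imwrite("pics/w3.png",d["img"])
```

```text
(array([0.0567, 0.0878, 0.0549]), array([15. ,  4.9, -9.2]), 0.1931155973503393, 6.0)
```

View pics/w3.png

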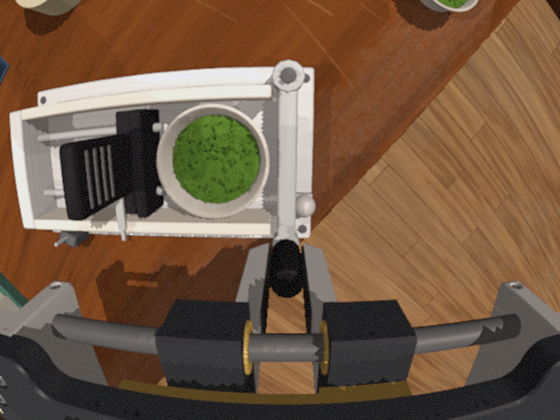

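apply_moves(moves=[[255, 0, 0.004, 0, 0], [100, 0, 0.004, 0, 0], [100, 0, 0.004, 0, 0], [100, 0, 0.004, 0, 0], [100, -0.04, 0.004, 0, 0], [100, -0.08, 0.004, 0, 0], [0, -0.12, 0.004, 0, 0], [0, -0.15, 0, 0, 0], [0, -0.15, 0, 0, 0], [0, -0.15, 0, 0, 0]])

```text
clock: 7.05
ee_pos: [0.6465, -0.053, 0.2048]
ee_rot: [[-0.0, 0.749, 0.662], [0.0, 0.662, -0.749], [-1.0, -0.0, -0.0]]
contact_force: [-0.4, -0.1, -0.3]
opening: 0.912
```

Run:
```python
from h import *
s=manip.observe(); print(tcpmag()); d=manip.get_image("wrist");cv2.imwrite("pics/w4.png",d["img"]);np.savez("w4.npz",ee=s["ee_pos"],R=s["ee_rot"])
print(delta((0,-.021),.06))
```

```text
(array([0.0556, 0.0806, 0.2048]), array([-0.4, -0.1, -0.3]), 0.911790086325956, 7.05)
[ 0.1439 -0.1008 -0.0554]
```

View pics/w4.png

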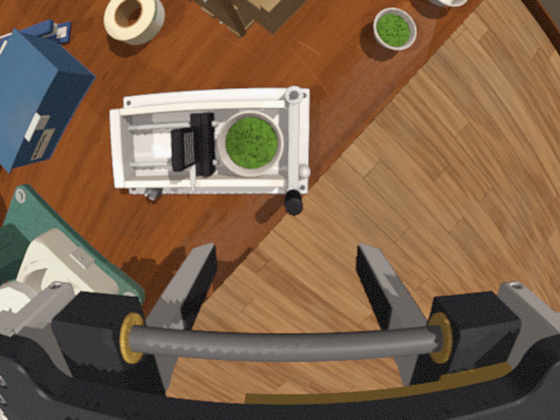

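apply_moves(moves=[[0, 0, -0.04, -0.022, 0], [0, 0, -0.08, -0.044, 0], [0, 0, -0.101, -0.055, 0], [0, 0, -0.101, -0.055, 0], [0, 0.04, -0.101, -0.055, 0], [0, 0.08, -0.101, -0.055, 0], [0, 0.12, -0.101, -0.055, 0], [0, 0.143, -0.101, -0.055, 0], [0, 0.143, -0.101, -0.055, 0], [0, 0.143, -0.101, -0.055, 0], [120, 0.143, -0.101, -0.055, 0], [120, 0.143, -0.101, -0.055, 0], [120, 0.143, -0.101, -0.055, 0]])

```text
clock: 8.4
ee_pos: [0.5361, -0.0785, 0.0626]
ee_rot: [[0.002, 0.749, 0.663], [-0.0, 0.663, -0.749], [-1.0, 0.002, 0.001]]
contact_force: [0.0, 0.1, -0.4]
opening: 0.783
```

Run:
```python
from h import *
s=manip.observe(); print(tcpmag()); d=manip.get_image("wrist");cv2.imwrite("pics/w5.png",d["img"])
```

```text
(array([ 0.0022, -0.0194,  0.0626]), array([ 0. ,  0.1, -0.4]), 0.783436735083672, 8.4)
```

View pics/w5.png

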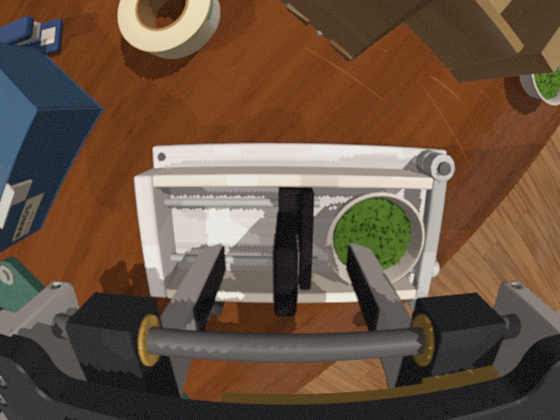

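apply_moves(moves=[[255, 0, 0, 0, 0], [255, 0, 0, 0, 0], [255, 0, 0, 0, 0], [255, 0, 0, 0, 0], [255, 0, 0, 0, 0], [255, 0, 0, 0, 0], [255, 0, 0, 0, 0]], newtons=35)

```text
clock: 9.15
ee_pos: [0.5352, -0.0785, 0.0614]
ee_rot: [[-0.0, 0.749, 0.663], [0.0, 0.663, -0.749], [-1.0, -0.0, -0.0]]
contact_force: [0.8, -0.1, 0.7]
opening: 0.139
```

Run:
```python
from h import *
print(tcpmag())
```

```text
(array([ 0.0017, -0.0201,  0.0614]), array([ 0.8, -0.1,  0.7]), 0.139270673134647, 9.15)
```

apply_moves(moves=[[255, 0, -0.003, 0, 0], [255, 0, -0.007, 0, 0], [255, 0, -0.012, 0, 0], [255, 0, -0.017, 0, 0], [255, 0, -0.022, 0, 0], [255, 0, -0.027, 0, 0], [255, 0, -0.032, 0, 0], [255, 0, -0.037, 0, 0], [255, 0, -0.042, 0, 0], [255, 0, -0.046, 0, 0], [255, 0, -0.049, 0, 0], [255, 0, -0.049, 0, 0], [255, 0, -0.049, 0, 0], [255, 0, -0.049, 0, 0]])

```text
clock: 10.55
ee_pos: [0.5001, -0.1091, 0.0614]
ee_rot: [[0.002, 0.748, 0.663], [0.002, 0.663, -0.748], [-1.0, 0.003, 0.0]]
contact_force: [5.1, 5.1, -4.3]
opening: 0.13
```

Run:
```python
from h import *
s=manip.observe(); print(tcpmag()); d=manip.get_image("wrist");cv2.imwrite("pics/w6.png",d["img"]);np.savez("w6.npz",ee=s["ee_pos"],R=s["ee_rot"])
for n,c in (("scene",(slice(165,285),slice(195,305))),("top",(slice(140,260),slice(260,370)))):
    e=manip.get_image(n)["img"]; cv2.imwrite(f"pics/{n}6.png",cv2.resize(e[c],None,fx=5,fy=5,interpolation=cv2.INTER_CUBIC))
```

```text
(array([ 0.0016, -0.0666,  0.0614]), array([ 5.1,  5.1, -4.3]), 0.12970479501285623, 10.55)
```

View pics/w6.png

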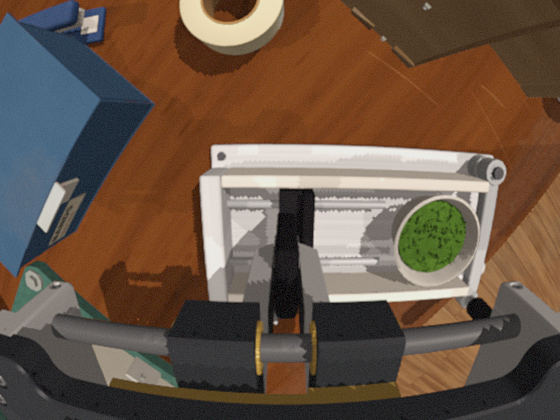

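View pics/scene6.png

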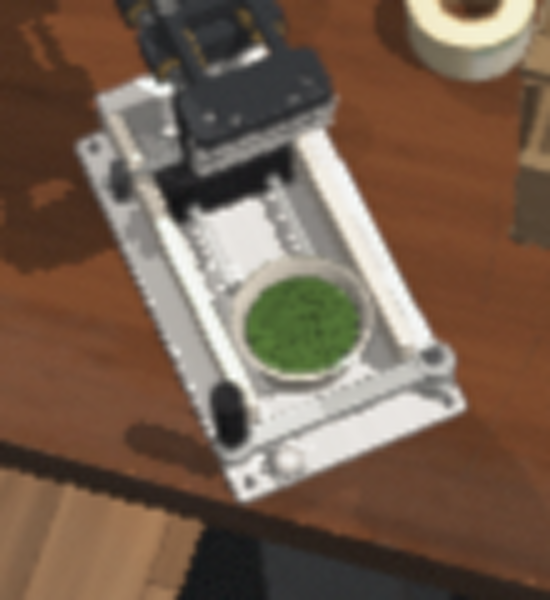

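View pics/top6.png

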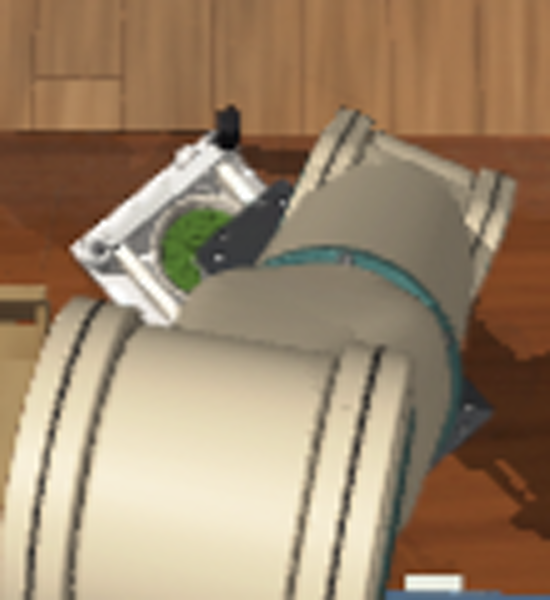

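Run:
```python
import cv2
a=cv2.imread("pics/w6.png")[240:350,220:340]; cv2.imwrite("pics/w6c.png",cv2.resize(a,None,fx=5,fy=5,interpolation=cv2.INTER_CUBIC))
a=cv2.imread("pics/w4.png")[160:220,100:220]; cv2.imwrite("pics/w4c.png",cv2.resize(a,None,fx=6,fy=6,interpolation=cv2.INTER_CUBIC))
```

```text
(no output)
```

View pics/w6c.png

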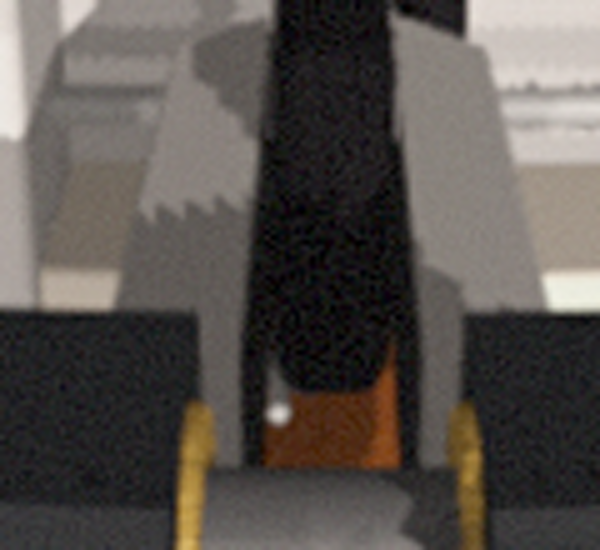

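View pics/w4c.png

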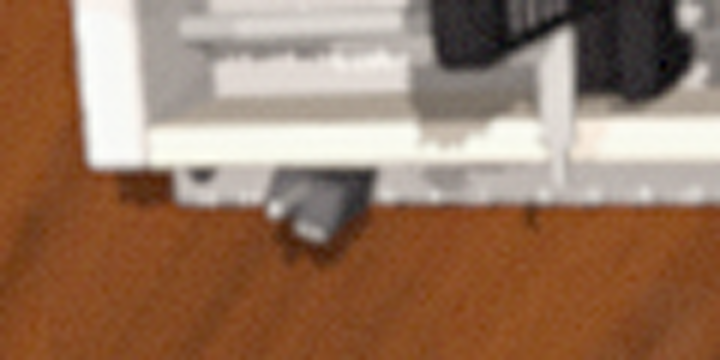

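Run:
```python
from h import *
d=manip.get_image("wrist")
c,q=np.cos(P0[2]),np.sin(P0[2])
def mag(P): v=P-[P0[0],P0[1],0]; return np.array([c*v[0]+q*v[1],-q*v[0]+c*v[1],P[2]]).round(4)
rs=[]
for f,uv in (("w4",(100+275/6-.4,160+207/6-.4)),("w6",(220+278/5-.4,240+412/5-.4)),("w1",(180+212/5-.4,90+497/4.8-.4)),("w4",(100+310/6-.4,160+232/6-.4)),("w4",(100+558/6-.4,160+187/6-.4))):
    w=np.load(f+".npz"); o,r=wray(d,uv,w["ee"],w["R"]); rs.append((o,r)); print(f,uv,[mag(o+r*(z-o[2])/r[2]) for z in (.02,.048,.06)])
def T(ix):
    A=sum(np.eye(3)-np.outer(rs[i][1],rs[i][1]) for i in ix); b=sum((np.eye(3)-np.outer(rs[i][1],rs[i][1]))@rs[i][0] for i in ix); return mag(np.linalg.solve(A,b))
print("tri w4 w6",T([0,1]))
w=np.load("w6.npz")
for y in (-.066,-.07,-.074): print(wproj(d,m2w(P0,[[.048,y,.06]]),w["ee"],w["R"]))
```

```text
w4 (145.43333333333334, 194.1) [array([ 0.0598, -0.092 ,  0.02  ]), array([ 0.0531, -0.0789,  0.048 ]), array([ 0.0503, -0.0733,  0.06  ])]
w6 (275.20000000000005, 322.0) [array([ 0.0797, -0.075 ,  0.02  ]), array([ 0.0593, -0.0742,  0.048 ]), array([ 0.0506, -0.0739,  0.06  ])]
w1 (222.0, 193.14166666666668) [array([ 0.0559, -0.0834,  0.02  ]), array([ 0.0493, -0.0778,  0.048 ]), array([ 0.0465, -0.0754,  0.06  ])]
w4 (151.26666666666665, 198.26666666666665) [array([ 0.0651, -0.0845,  0.02  ]), array([ 0.058 , -0.0719,  0.048 ]), array([ 0.055 , -0.0666,  0.06  ])]
w4 (192.6, 190.76666666666665) [array([ 0.056 , -0.0298,  0.02  ]), array([ 0.0497, -0.0214,  0.048 ]), array([ 0.0469, -0.0178,  0.06  ])]
tri w4 w6 [ 0.0506 -0.0737  0.0597]
[[286.91517227 319.00418843]]
[[280.96291322 318.97086026]]
[[275.0120185  318.91386594]]
```

apply_moves(moves=[[255, 0, -0.003, 0, 0], [255, 0, -0.0065, 0, 0], [255, 0, -0.0065, 0, 0], [255, 0, -0.0065, 0, 0], [255, 0, -0.0065, 0, 0], [255, 0, -0.0065, 0, 0]])

```text
clock: 11.35
ee_pos: [0.4954, -0.1132, 0.0614]
ee_rot: [[0.003, 0.748, 0.664], [0.002, 0.664, -0.748], [-1.0, 0.003, 0.0]]
contact_force: [5.2, 6.1, -4.8]
opening: 0.121
```

Run:
```python
from h import *
s=manip.observe(); print(tcpmag()); d=manip.get_image("wrist");cv2.imwrite("pics/w7.png",d["img"]);np.savez("w7.npz",ee=s["ee_pos"],R=s["ee_rot"])
cv2.imwrite("pics/w7c.png",cv2.resize(d["img"][170:350,200:350],None,fx=3.3,fy=3.3,interpolation=cv2.INTER_CUBIC))
e=manip.get_image("scene")["img"]; cv2.imwrite(f"pics/scene7.png",cv2.resize(e[170:230,200:270],None,fx=9,fy=9,interpolation=cv2.INTER_CUBIC))
```

```text
(array([ 0.0017, -0.0729,  0.0614]), array([ 5.2,  6.1, -4.8]), 0.12142355028675798, 11.35)
```

View pics/w7c.png

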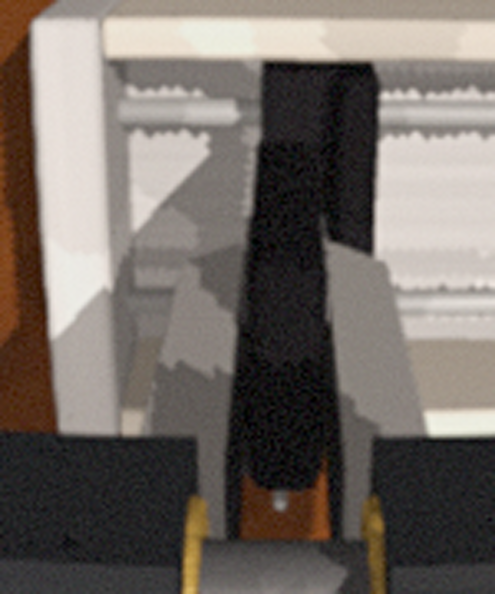

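View pics/scene7.png

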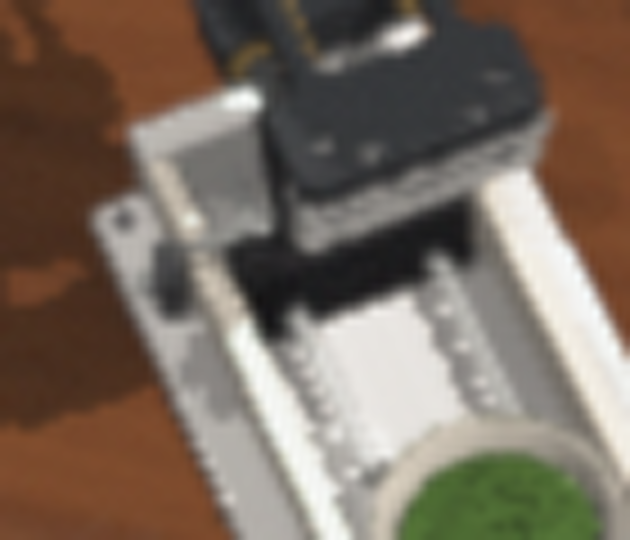

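apply_moves(moves=[[255, 0, 0, 0, 0], [255, 0, 0, 0, 0], [255, 0, 0, 0, 0], [255, 0, 0, 0, 0], [255, 0, 0, 0, 0], [255, 0, 0, 0, 0]])

```text
clock: 12.05
ee_pos: [0.4954, -0.1132, 0.0614]
ee_rot: [[0.003, 0.748, 0.663], [0.002, 0.663, -0.748], [-1.0, 0.003, 0.0]]
contact_force: [5.8, 5.4, -3.9]
opening: 0.127
```

Run:
```python
from h import *
print(tcpmag()); d=manip.get_image("wrist");w=manip.observe()
cv2.imwrite("pics/w8.png",d["img"])
o,r=wray(d,(284.5,321.2),w["ee_pos"],w["ee_rot"]);P=o+r*(.06-o[2])/r[2]
v=P[:2]-P0[:2];c,q=np.cos(P0[2]),np.sin(P0[2]);print("needle y",-q*v[0]+c*v[1])
```

```text
(array([ 0.0017, -0.0729,  0.0614]), array([ 5.8,  5.4, -3.9]), 0.12696097647966034, 12.05)
needle y -0.07388885476848395
```

View pics/w8.png

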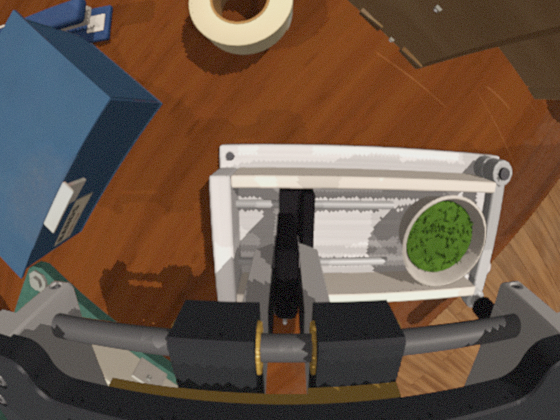

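Needle (284,321) is in line with the grip's middle (286), the bar is shut with the knob at (483,305), the pot is upright, and the arm is still. I'm handing the job in.

```bash
python3 -c "
from bench import manip
print(manip.job_done())"
```

```text
the job is handed in; nothing more can be done
None
```

I shut the keeper bar, drew the follower back to the cursor's needle, and handed the job in with the gripper still holding it at 35 N. The hand-in reports no verdict, so the result rests on my own checks. The clock stood at about 12 s.

- **Keeper bar:** I gripped the knob and swung the bar from about 0.6 rad until it stopped. The knob was then at magazine y = 87.8 mm, against 88 mm nominal, with the ball visible behind the bar. The follower was still home at that point, and later pictures showed the bar still shut.
- **Follower:** The TCP stood still at magazine y = -72.9 mm, which puts the index at about -73.5 mm. The needle is at -73.7 to -73.9 mm, so the error is under about 1 mm against the 5 mm allowed. The tongue itself was hidden at the end. I inferred the index from the gripper pose and from the grip's centre lying in line with the needle in the wrist picture.
- **Pot:** It stands upright in the channel, clear of the follower.
- **Bystanders:** I kept the arm away from the two small pots, but did not measure their final positions.

Two checks disagreed:
- **Magazine turn:** I measured 0.85 rad clockwise, outside the stated 0.15 to 0.6 rad. I used the measured value because all the views agreed on it.
- **Needle position:** My first reading of -70 mm was the cursor's screw mistaken for the needle. I corrected it from two wrist views before the final pull.

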